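# Hold a bush under load in the guarded hardness tester

### The arm

A 6-joint arm with a two-finger parallel gripper is mounted at the origin on a cart in front of the work surface, level with it; the furniture and walls round the work are solid. World frame = base frame: x ahead of the robot, y to its left, z up, the work surface at z = 0. Lengths are in m, angles in rad, forces in N, time in s.
With the tool pointing down it reaches from about 0.225 to 0.875 m from the base axis. Payload 3.4 kg.
Tool frame: the origin (TCP) lies on the centre line of the jaws, within the pads' length; the fingertips stand 25 mm ahead of it and the grasp point (between the pads) lies 6 mm ahead of it (tcp_to_tips is the distance from the TCP to the fingertips, in m); z points along the fingers, y is the line along which they close (so a half turn about z gives the same grasp; the last joint's range is limited). The gripper opens to 85 mm and grips with 20 to 120 N. Pads are 22 mm wide; open, the fingers measure 114 mm over their backs; the gripper's body (76 mm by 85 mm) begins 54 mm behind the grasp point. The pads swing forward as they close: fully open they stand 13 mm farther back than shut.
Start: joints at [-1.282, 0.276, 1.505, -0, 1.361, -0.121], TCP at [0.229, -0.527, 0.256] pointing down, gripper open.
Joint ranges: [-2.89, 2.89], [-0.75, 2.08], [0.22, 2.7], [-1.18, 4.32], [0.11, 2.71], [-2.7, 2.7]. Speed limits (rad/s): [2.57, 2.57, 3.14, 3.14, 3.14, 3.14].

### API

Orientations are given as a unit quaternion [x, y, z, w].
In Python, from bench import * gives the robot as it stands.
- The arm moves only by the shell command python3 -m jog 'ROWS' [OPENING] [FORCE]. ROWS is JSON, one flat list of numbers, 6 for each row, row after row: the shift along the tool's x, y, z scaled (see below), then the turn, a rotation vector about the tool's x, y, z scaled (see below). A call has 1 to 12 rows; each row is the pose to reach, as a shift and turn from the pose commanded when the call began, along the tool's axes at that moment, turning the shorter way round; what a row does not reach only later rows make up. The controller multiplies each number of a shift by 10 cm and each number of a turn by 180 degrees. A row lasts 1/10 s, in which the tool goes at most 50 mm and 8.59 degrees, less where a joint would pass 70% of its speed; a pose out of reach is approached as far as the arm can. A call with a number of a shift or a turn outside -1 to 1 is refused whole. A call with a gripper value outside its range is refused whole. OPENING is the finger opening in mm, from 0 to 85.4, set as the call begins (- or left out, the last holds). The fingers move at their own pace and stop on an object; FORCE is the grip in N (left out, the last holds). Time passes only in rows, so rows that repeat a pose let the fingers close. It gives the time, the measured TCP pose, the force, the opening and the grip force at its end, in the units of the state.
- observe(): the state, without advancing time (a new reading comes with each control period).
- capture(name): name is "side" or "top" or "wrist"; returns (picture, depth): 480x640x3 uint8, red, green, blue; 480x640 float32, m along the optical axis (not along the pixel's ray), 0 where there is no reading.
- get_calibration(name): a dict with "intrinsics" (3x3 intrinsics, pixels), "k1" (the pictures are not rectified: a ray, as slopes to the right and down, at radius r is drawn at 1 + k1 r^2 times it, then the intrinsics apply), "R" (3x3) and "t" (3): a world point X has camera coordinates R X + t; the wrist camera has in their place "mount" (4x4, takes a point from camera to tool coordinates, whose origin is the TCP and whose axes are the flange's). Camera axes: x right, y down, z forward; pixel columns grow to the right and rows downward; lengths in m; the calibration is good to about 2 mm. A picture is of the moment at which its call begins: read the wrist's pose just before it. get_calibration takes no time and is no camera call.
- sign_off(): hands the job in; it is judged then, once.
Trained networks look in the newest picture that a camera, given by its name, has taken for a name from the list of things; names that differ only in an ending like _2 or _b are one class to them, and where a whole thing is asked for, a point or a joint stands for the part that bears it (a point fixed in the world has none). Each returns a list of dicts, best first, with "confidence" (0 to 1); they miss things now and then, are a little off and sometimes report something else, mostly with a low value. They report only what shows in the picture. A call takes as long as a camera call.
- regions_of(camera, name): "region" (480x640 bool, what is visible of it) and "uv" ([column, row] in pixels, amid what is visible of it).
- spot_point(camera, name): "uv" ([column, row] in pixels: a listed point, or the origin of a listed thing).
The state is a dict: "t": time; "joint_positions": joint angles; "qd": joint speeds; "tau": joint torques, N m; "eef_pos": TCP position; "orientation": TCP orientation; "ft_force": force on the tool from outside, world axes, zero at the start; "moment": the same for the moment, N m; "width": opening from 0.0 (shut) to 1.0 (fully open); "gripper_force": force on a finger pad.
Only numpy, scipy, OpenCV 4.12 (cv2) and the standard library are available. Lean on these libraries where they do the work, as an engineer would, in place of code of your own. Each camera call takes 0.05 s, during which the arm holds its last target. There are 200 camera calls.

### The job

Put the tan bush under load in the hardness tester: push the sample slide it lies on all the way in to its stop by the slide's black front plate, then reach through the window of the yellow guard with the fingers and press the red lever pad all the way down. Finish while still holding the lever down, so that the load stays on for the reading. Do not touch the guard or the bush, do not press the lever before the slide is fully in, and lift or disturb nothing that stands around.

Things in the scene. Friction and masses are not known exactly. Their poses are not given: they have to be found in the camera images.
- tester: bench hardness tester, fixed to the table: grey base 24 mm high, x = -100 to +115 mm, 150 mm wide; white column 189 mm high at x = 73 to 111 mm with a load dial on top (to 250 mm high). Origin on the table straight below the indenter; x points from its front to its back, y to the left seen from the front, z up. The front faces the robot, turned by up to 0.4 rad
- guard: guard of the tester, not to be touched; same origin and axes as the tester. Yellow tube frame and clear side walls, y = -72 to +72 mm, x = -98 mm (front) to +79 mm, top 175 mm high. Its front 90 mm is a yellow panel raked 15 degrees (front edge 146 mm high, rear edge 170 mm), which has the window; behind it is a clear level roof. A yellow apron hangs from the front edge down to 110 mm; below that the front is open where the slide runs out
- window (a point): centre of the guard's window, on the panel, 158 mm above the table (tester x = -50 mm). The opening is 66 mm along the point's own x (up the rake, away from the robot) and 84 mm along its y (left to right), with a black rubber edging 5 mm thick that takes 2.6 mm off each side; the point's z is the panel's normal (15 degrees from vertical, leaning to the front)
- pad (a point): centre of the top face of the red pad on the front end of the lever, 32 mm (x) by 42 mm (y), just under the middle of the window: 142 mm above the table when up, 16 mm under the window's centre. It goes down 14 mm to its stop and springs back up when let go
- load_lever: the lever that carries the red pad: a steel bar inside the guard, 14 mm wide, from the pad back to its pivot. Origin at the pivot, 134 mm above the table, 115 mm behind the pad; axes as the tester's when the lever is up
- lever_angle (a joint): angle of the lever, rad: 0 up, 0.122 fully down (stop). Pivot 115 mm behind the pad, so 1 mm at the pad is 0.0087 rad. Pressing takes about 4 N at first and 10 N at the stop; it returns by spring
- push_face (a point): centre of the front face of the black plate at the front end of the sample slide, 44 mm above the table. The plate is 62 mm wide (y), 7 mm thick and spans 20 to 66 mm above the table; the axes are the tester's. It stands 150 mm in front of the tester's origin when the slide is in (about 50 mm in front of the guard) and moves only along the tester's x
- sample_slide (a joint): travel of the slide, m: starts at 0 (30 mm out) and reads 0.030 fully in, at its stop; it is pushed in along the tester's +x against about 2.5 N of friction and stays where it is left
- bush: plain tan bush, 24 mm across and 18 mm high, standing loose in a shallow round nest on the sample slide and moving with it; origin at the centre of its underside, 32 mm above the table
- indenter: thin sprung steel point below the tester's head, over the nest; origin at its tip, 54 mm above the table when the lever is up, 4 mm above the bush. The lever drives it down onto the bush, and it presses with about 4 to 5 N when the lever is at its stop
- loupe: black loupe, 41 mm across and 44 mm high, beside the tester; leave it alone. Origin at the centre of its underside
- ring_gauge: steel setting ring, 48 mm across and 18 mm high, beside the tester; leave it alone. Origin at the centre of its underside
- tweezers: steel tweezers, 12 x 124 x 9 mm, lying on the table at the right front; leave them alone. Origin at the centre of the underside
- gear: brass-coloured gear, 36 mm across and 16 mm high, in the blue tray at the left; leave it alone. Origin at the centre of its underside
- grey_bush: grey flanged bush, 23 mm across and 20 mm high, in the blue tray; leave it alone. Origin at the centre of its underside
- shaft: grey stepped shaft, 20 mm across and 47 mm high, standing in the blue tray; leave it alone. Origin at the centre of its underside

How it is judged:
By the outcome, as a careful person would: the job done as asked, in the order asked, and still so for the second after the job is handed in, while the arm keeps its last pose, push and grip.
It also fails if it takes over 42 s, if anything falls off the work surface, if the arm or the gripper's body presses on something with over 40 N, if the wrist force passes 120 N, or if a joint passes its speed limit or range.

## Working session

There is one attempt and no reset: what is moved stays moved. The work goes in short steps, Python scripts to look and compute and a shell command to move; the robot and the scene stay as the last step left them, time stands still between calls to the robot, and variables do not carry over. Pictures are saved under pics/ and viewed, at most 10 in all, crops included, and the job is handed in when it is done.

```bash
ls; mkdir -p pics; cat > h.py <<'E'
from bench import *
import numpy as np, cv2
from scipy.spatial.transform import Rotation as R
def cam(n,s=None):
    c=get_calibration(n);K=np.array(c["intrinsics"]);
    if "mount" in c:
        M=np.array(c["mount"]);s=s or observe();Rt=R.from_quat(s["orientation"]).as_matrix()
        return K,c["k1"],Rt@M[:3,:3],Rt@M[:3,3]+np.array(s["eef_pos"])
    Rm=np.array(c["R"]);return K,c["k1"],Rm.T,-Rm.T@np.array(c["t"])
def ray(n,uv,s=None):
    K,k,Rw,o=cam(n,s)
    p=cv2.undistortPoints(np.array([[uv]],float),K,np.array([k,0,0,0.]))[0,0]
    return o,Rw@np.array([p[0],p[1],1])
def atz(n,uv,z,s=None):
    o,d=ray(n,uv,s);return o+d*(z-o[2])/d[2]
def atd(n,uv,dep,s=None):
    o,d=ray(n,uv,s);return o+d*dep
def proj(n,X,s=None):
    K,k,Rw,o=cam(n,s);c=Rw.T@(np.array(X)-o)
    a=c[:2]/c[2];a=a*(1+k*(a@a));return K[:2,:2]@a+K[:2,2]
E
python3 - <<'E'
from h import *
s=observe();print(s)
for n in("top","side"):
    p,d=capture(n);cv2.imwrite(f"pics/{n}0.png",p[:,:,::-1]);np.save(f"{n}0.npy",d)
    print(n,"cam at",cam(n)[3])
    for q,z in(("window",.158),("pad",.142),("push_face",.044),("tester",0),("bush",.032),("indenter",.054),("load_lever",.134),("tweezers",0),("loupe",0),("ring_gauge",0)):
        r=spot_point(n,q)
        for a in r[:2]:
            print(n,q,round(a["confidence"],2),np.round(a["uv"]),np.round(atz(n,a["uv"],z),4))
E
```

```text
pics
{'t': 0.0, 'joint_positions': array([-1.28196012e+00,  2.76623557e-01,  1.50614152e+00, -4.08195152e-06,
        1.36070134e+00, -1.21021625e-01]), 'qd': array([ 1.81409899e-03, -7.42491699e-05,  3.47102541e-04, -7.61498136e-04,
       -9.81941735e-04,  6.82355836e-04]), 'tau': array([-2.59512208e-04, -4.16775084e+01, -2.45800138e+01, -2.51852071e-04,
        1.09458243e-02, -5.25949044e-07]), 'eef_pos': array([ 0.22896878, -0.52691688,  0.25542004]), 'orientation': array([ 9.79074936e-01,  2.03497893e-01, -8.05074309e-05, -9.33415490e-04]), 'ft_force': array([-0.61190776, -0.8950576 , -0.69332468]), 'moment': array([-0.05653094,  0.0263012 , -0.03574275]), 'gripper_force': 0.0, 'width': 1.0032476695596984}
top cam at [ 0.42624227 -0.00639321  1.07514344]
top window 0.82 [362. 263.] [ 0.5619 -0.1078  0.158 ]
top pad 0.71 [200. 204.] [0.6992 0.2294 0.142 ]
top pad 0.56 [363. 263.] [ 0.564 -0.11   0.142]
top push_face 0.77 [381. 323.] [ 0.4429 -0.155   0.044 ]
top tester 0.71 [349. 256.] [ 0.6022 -0.0933  0.    ]
top bush 0.35 [353. 260.] [ 0.5885 -0.101   0.032 ]
top tweezers 0.49 [439. 319.] [ 0.4497 -0.2982  0.    ]
top loupe 0.49 [299. 265.] [0.5834 0.0265 0.    ]
top loupe 0.46 [443. 319.] [ 0.4483 -0.3076  0.    ]
top ring_gauge 0.67 [391. 236.] [ 0.6485 -0.1957  0.    ]
side cam at [0.03162555 0.47342411 1.28370471]
side window 0.62 [349. 217.] [ 0.564 -0.102  0.158]
side pad 0.65 [348. 218.] [ 0.5708 -0.104   0.142 ]
side pad 0.45 [393. 259.] [ 0.4051 -0.1034  0.142 ]
side tester 0.62 [333. 241.] [ 0.6088 -0.0917  0.    ]
side tweezers 0.67 [423. 233.] [ 0.4518 -0.3027  0.    ]
side loupe 0.77 [310. 270.] [0.5826 0.0222 0.    ]
```

View pics/top0.png

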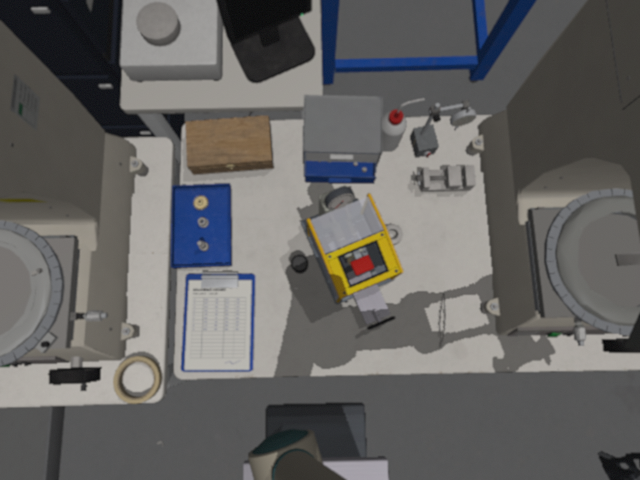

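View pics/side0.png

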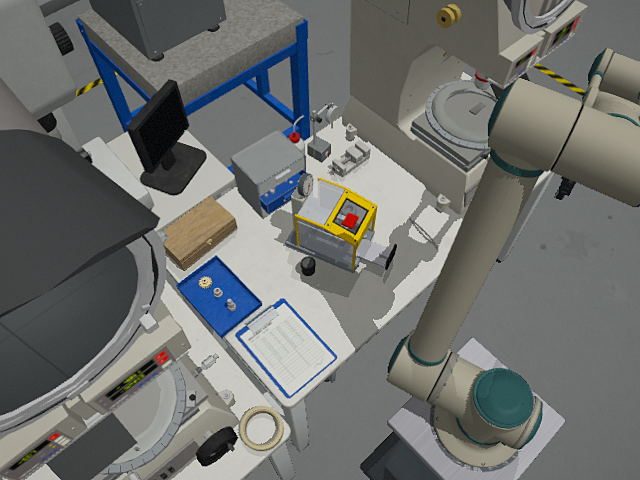

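Top view: the yellow guard has its window and red pad at about (362,263). The black push plate is at (381,323), the loupe at (299,262) and the ring at (393,234). This gives a tester yaw of about 0.37, which suits the current tool yaw. Next I move over the plate and look with the wrist camera.

```bash
python3 -m jog '[0.3,-0.3,0,0,0,0, 0.6,-0.6,0,0,0,0, 0.9,-0.87,0,0,0,0]' 0 30
python3 -m jog '[0.3,-0.3,0,0,0,0, 0.6,-0.6,0,0,0,0, 0.9,-0.87,0,0,0,0]'
python3 -m jog '[0.3,-0.3,0,0,0,0, 0.6,-0.6,0,0,0,0, 0.8,-0.87,0,0,0,0, 0.8,-0.87,0,0,0,0,0.8,-0.87,0,0,0,0]'
cat > look.py <<'E'
from h import *
import sys
s=observe();p,d=capture("wrist");cv2.imwrite(f"pics/{sys.argv[1]}.png",p[:,:,::-1]);np.save(f"{sys.argv[1]}.npy",d)
print(s["t"],s["eef_pos"],s["orientation"],s["ft_force"],s["width"])
for q,z in(("window",.158),("pad",.142),("push_face",.044),("tester",0),("bush",.032),("load_lever",.134)):
    for a in spot_point("wrist",q)[:2]:
        u=np.array(a["uv"]);i=np.clip(np.round(u).astype(int),0,[639,479])
        print(q,round(a["confidence"],2),np.round(u),"z:",np.round(atz("wrist",u,z,s),4),"depth:",np.round(atd("wrist",u,d[i[1],i[0]],s),4))
E
python3 look.py w1
```

```text
t: 1.4
eef_pos: [0.2771, -0.4103, 0.2561]
orientation: [0.979, 0.203, 0.0, -0.0]
ft_force: [0.1, 0.5, -0.1]
width: 0.514
gripper_force: 0.0
t: 1.7
eef_pos: [0.3251, -0.2943, 0.2565]
orientation: [0.979, 0.203, 0.0, 0.0]
ft_force: [0.3, 0.2, -0.4]
width: 0.002
gripper_force: 0.0
t: 2.2
eef_pos: [0.3637, -0.1841, 0.2566]
orientation: [0.979, 0.205, 0.0, 0.001]
ft_force: [0.1, -0.8, 0.9]
width: 0.002
gripper_force: 0.0
2.2 [ 0.36373491 -0.18412126  0.25656264] [9.78858994e-01 2.04535228e-01 8.85340166e-05 6.34304033e-04] [ 0.14090353 -0.80731944  0.90736367] 0.0022761920773380485
pad 0.32 [472. 158.] z: [ 0.4429 -0.246   0.142 ] depth: [ 0.4499 -0.3014  0.0016]
push_face 0.81 [322. 100.] z: [ 0.4399 -0.1572  0.044 ] depth: [ 4.410e-01 -1.577e-01  2.000e-04]
```

View pics/w1.png

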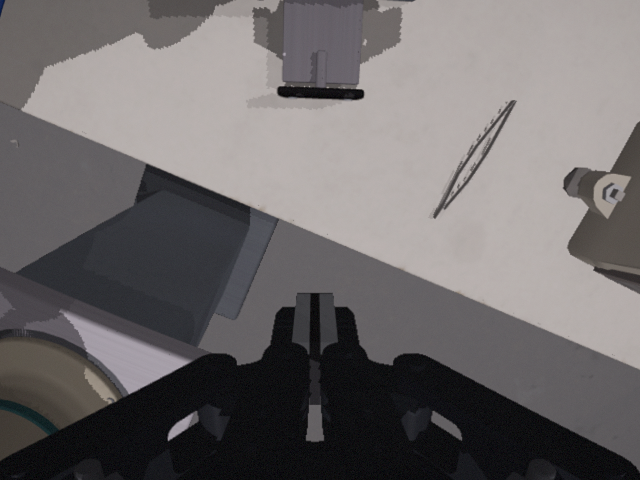

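The plate is at (322,93), almost square to the tool. I'll go forward and up to view the window.

```bash
python3 -m jog '[0.35,0,-0.3,0,0,0, 0.7,0,-0.6,0,0,0, 1,0,-0.8,0,0,0,1,0,-0.8,0,0,0,1,0,-0.8,0,0,0]'
python3 look.py w2
```

```text
t: 3.05
eef_pos: [0.4554, -0.1449, 0.336]
orientation: [0.979, 0.204, -0.0, 0.0]
ft_force: [-0.3, -0.8, 0.1]
width: -0.003
gripper_force: 0.0
3.05 [ 0.45540332 -0.14486043  0.33602619] [ 9.79033853e-01  2.03697147e-01 -4.30809376e-04  2.99751860e-05] [-0.3372589  -0.77109813  0.11264824] -0.003465008847074723
window 0.37 [324.  53.] z: [ 0.559  -0.1064  0.158 ] depth: [ 0.5608 -0.106   0.1434]
window 0.17 [442.  25.] z: [ 0.6076 -0.1711  0.158 ] depth: [ 0.652  -0.2006  0.0017]
pad 0.81 [324.  54.] z: [ 0.56   -0.1062  0.142 ] depth: [ 0.5598 -0.1063  0.144 ]
pad 0.26 [321.  34.] z: [ 0.5717 -0.0987  0.142 ] depth: [ 0.5712 -0.0988  0.1448]
push_face 0.55 [317. 205.] z: [ 0.4384 -0.1552  0.044 ] depth: [ 0.4436 -0.1527  0.0691]
push_face 0.36 [323.  17.] z: [ 0.601  -0.0902  0.044 ] depth: [ 0.5828 -0.096   0.14  ]
tester 0.72 [326.  19.] z: [ 0.609  -0.0904  0.    ] depth: [ 0.5827 -0.0979  0.1394]
bush 0.45 [323.  34.] z: [ 0.5887 -0.0951  0.032 ] depth: [ 0.5714 -0.1004  0.1438]
load_lever 0.38 [440. 237.] z: [ 0.4723 -0.2475  0.134 ] depth: [ 0.4512 -0.3025  0.001 ]
```

View pics/w2.png

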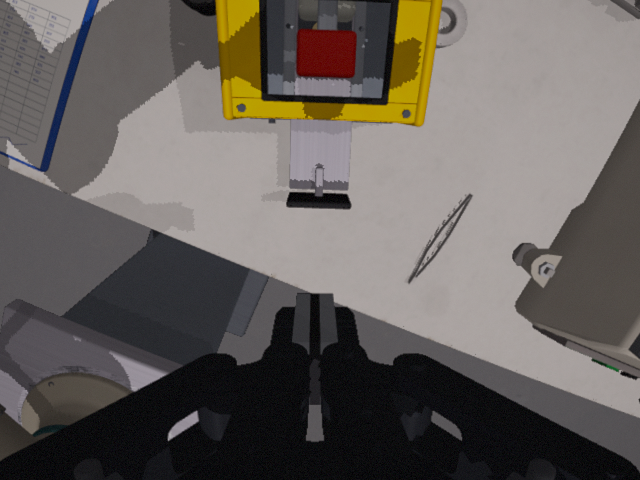

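The red pad is centred at about (326,54), with the window's inner edge at columns 265–392 and bottom row 100. The plate is at (319,200). I'll now measure the yaw, the pad and the plate numerically.

```bash
python3 - <<'E'
from h import *
class S(dict):pass
s=dict(eef_pos=[0.45540332,-0.14486043,0.33602619],orientation=[9.79033853e-01,2.03697147e-01,-4.30809376e-04,2.99751860e-05])
p=cv2.imread("pics/w2.png").astype(int);d=np.load("w2.npy")
b,g,r=p[...,0],p[...,1],p[...,2]
def rect(m,z,lab):
    n,l,st,_=cv2.connectedComponentsWithStats(m.astype(np.uint8));k=1+np.argmax(st[1:,4]);vs,us=np.nonzero(l==k)
    X=np.array([atz("wrist",(u,v),z,s) for u,v in zip(us,vs)])
    D=np.array([atd("wrist",(u,v),d[v,u],s) for u,v in zip(us,vs)])
    (c,sz,a)=cv2.minAreaRect(X[:,:2].astype(np.float32)*1000)
    print(lab,np.round(c,1),np.round(sz,1),round(a,2),"rad",np.deg2rad(a),"medz",np.median(D[:,2]))
rect((r>120)&(g<60)&(b<60),.142,"pad")
m=(r<50)&(g<50)&(b<50);m2=np.zeros_like(m);m2[185:215,270:370]=m[185:215,270:370]
rect(m2,.066,"plate")
o=s["orientation"];print("tool yaw",2*np.arctan2(o[1],o[0]))
m=(r>180)&(g>150)&(b<80)
# yellow front edge: lowest yellow row per column
c=np.arange(240,410,10);pts=[(u,np.nonzero(m[:150,u])[0].max()) for u in c]
X=np.array([atz("wrist",q,.11,s) for q in pts]);f=np.polyfit(X[:,1],X[:,0],1);print("apron slope yaw",-np.arctan(f[0]))
E
```

```text
Traceback (most recent call last):
ValueError: attempt to get argmax of an empty sequence
```

```bash
python3 - <<'E'
from h import *
s=dict(eef_pos=[0.45540332,-0.14486043,0.33602619],orientation=[9.79033853e-01,2.03697147e-01,-4.30809376e-04,2.99751860e-05])
p=cv2.imread("pics/w2.png").astype(int);d=np.load("w2.npy");print(p.shape,p[54,326],p[200,319],p[108,320],p[80,240])
b,g,r=p[...,0],p[...,1],p[...,2]
def rect(m,z,lab):
    n,l,st,_=cv2.connectedComponentsWithStats(m.astype(np.uint8));k=1+np.argmax(st[1:,4]);vs,us=np.nonzero(l==k)
    X=np.array([atz("wrist",(u,v),z,s) for u,v in zip(us,vs)])
    D=np.array([atd("wrist",(u,v),d[v,u],s) for u,v in zip(us,vs)])
    (c,sz,a)=cv2.minAreaRect(X[:,:2].astype(np.float32)*1000)
    print(lab,np.round(c,1),np.round(sz,1),round(a,2),"rad",np.deg2rad(a),"medz",np.median(D[:,2]))
rect((r>80)&(g<r/3)&(b<r/3),.142,"pad")
m=(r<60)&(g<60)&(b<60);m2=np.zeros_like(m);m2[185:215,270:370]=m[185:215,270:370]
rect(m2,.066,"plate")
o=s["orientation"];print("tool yaw",2*np.arctan2(o[1],o[0]))
m=(r>110)&(g>90)&(b<r/3)
c=np.arange(240,410,10);pts=[(u,np.nonzero(m[:150,u])[0].max()) for u in c]
X=np.array([atz("wrist",q,.11,s) for q in pts]);f=np.polyfit(X[:,1],X[:,0],1);print("apron slope yaw",-np.arctan(f[0]))
E
```

```text
(480, 640, 3) [10 10 99] [14 13 13] [  0  87 116] [  0 155 186]Traceback (most recent call last):
  File "<stdin>", line 11, in <module>
  File "<stdin>", line 8, in rect
  File "h.py", line 17, in atd
    o,d=ray(n,uv,s);return o+d*dep
        ~~~^^^^^^^^
  File "h.py", line 11, in ray
    K,k,Rw,o=cam(n,s)
             ~~~^^^^^
  File "h.py", line 5, in cam
    c=get_calibration(n);K=np.array(c["intrinsics"]);
ValueError: time passes only in moves, steps and waits
```

```bash
sed -i 's/^def cam/import functools\ngetc=functools.cache(get_calibration)\ndef cam/; s/c=get_calibration(n)/c=getc(n)/' h.py; python3 - <<'E'
from h import *
s=dict(eef_pos=[0.45540332,-0.14486043,0.33602619],orientation=[9.79033853e-01,2.03697147e-01,-4.30809376e-04,2.99751860e-05])
p=cv2.imread("pics/w2.png").astype(int);d=np.load("w2.npy")
b,g,r=p[...,0],p[...,1],p[...,2]
def rect(m,z,lab):
    n,l,st,_=cv2.connectedComponentsWithStats(m.astype(np.uint8));k=1+np.argmax(st[1:,4]);vs,us=np.nonzero(l==k)
    X=np.array([atz("wrist",(u,v),z,s) for u,v in zip(us,vs)])
    D=np.array([atd("wrist",(u,v),d[v,u],s) for u,v in zip(us,vs)])
    (c,sz,a)=cv2.minAreaRect(X[:,:2].astype(np.float32)*1000)
    print(lab,np.round(c,1),np.round(sz,1),round(a,2),"rad",np.deg2rad(a),"medz",np.median(D[:,2]))
rect((r>60)&(g<r/3)&(b<r/3),.142,"pad")
m=(r<60)&(g<60)&(b<60);m2=np.zeros_like(m);m2[185:215,270:370]=m[185:215,270:370]
rect(m2,.066,"plate")
o=s["orientation"];print("tool yaw",2*np.arctan2(o[1],o[0]))
m=(r>90)&(g>70)&(b<r/3)
c=np.arange(240,410,10);pts=[(u,np.nonzero(m[:150,u])[0].max()) for u in c]
X=np.array([atz("wrist",q,.11,s) for q in pts]);f=np.polyfit(X[:,1],X[:,0],1);print("apron slope yaw",-np.arctan(f[0]))
E
```

```text
pad [ 561.1 -107.4] [31.7 41.1] 21.89 rad 0.38200908650411886 medz 0.1434063140135614
plate [ 447.8 -152.2] [14. 60.] 21.52 rad 0.37567795364467343 medz 0.0628889914947498
tool yaw 0.41026557678519465
apron slope yaw 0.3778756740050877
```

Everything agrees: yaw is 0.38, the pad is at (0.561,−0.107) and the push face is at about (0.440,−0.156). I'll back off, turn by 0.03 rad and descend in front of the plate.

```bash
python3 -m jog '[-0.3,0.03,0.1,0,0,0.0096, -0.53,0.03,0.4,0,0,0.0096, -0.53,0.03,0.8,0,0,0.0096,-0.53,0.03,1,0,0,0.0096]'
python3 -m jog '[0,0,0.4,0,0,0, 0,0,0.8,0,0,0, 0,0,1,0,0,0]'
python3 -m jog '[0,0,0.3,0,0,0, 0,0,0.6,0,0,0, 0,0,0.81,0,0,0, 0,0,0.81,0,0,0, 0,0,0.81,0,0,0,0,0,0.81,0,0,0]'
cat > st.py <<'E'
from h import *
s=observe();c,n=np.cos(.38),np.sin(.38);v=s["eef_pos"]-np.array([.6075,-.0889,0])
F=s["ft_force"];o=s["orientation"]
print(s["t"],"tester xyz",np.round([v[0]*c+v[1]*n,-v[0]*n+v[1]*c,v[2]],4),"yaw",2*np.arctan2(o[1],o[0]),"F",np.round([F[0]*c+F[1]*n,-F[0]*n+F[1]*c,F[2]],2))
E
python3 st.py
```

```text
t: 3.8
eef_pos: [0.4055, -0.1679, 0.2338]
orientation: [0.982, 0.188, -0.001, -0.001]
ft_force: [-0.1, -0.0, 0.3]
width: -0.004
gripper_force: 0.0
t: 4.1
eef_pos: [0.4057, -0.1675, 0.1335]
orientation: [0.982, 0.188, -0.002, -0.002]
ft_force: [0.3, 0.2, 1.4]
width: -0.003
gripper_force: 0.0
t: 4.7
eef_pos: [0.4088, -0.1692, 0.0565]
orientation: [0.982, 0.189, 0.001, 0.001]
ft_force: [0.9, 0.3, 0.8]
width: -0.003
gripper_force: 0.0
4.7 tester xyz [-0.2143 -0.0008  0.0565] yaw 0.3794404316168274 F [ 0.95 -0.06  0.82]
```

```bash
python3 -m jog '[0.1,0,0,0,0,0, 0.18,0,0,0,0,0, 0.24,0,0,0,0,0, 0.29,0,0,0,0,0, 0.34,0,0,0,0,0, 0.38,0,0,0,0,0, 0.42,0,0,0,0,0, 0.45,0,0,0,0,0, 0.48,0,0,0,0,0, 0.48,0,0,0,0,0, 0.48,0,0,0,0,0]'; python3 st.py
python3 -m jog '[0.01,0,0,0,0,0, 0.02,0,0,0,0,0, 0.03,0,0,0,0,0, 0.03,0,0,0,0,0, 0.03,0,0,0,0,0]'; python3 st.py
```

```text
t: 5.8
eef_pos: [0.4529, -0.1504, 0.0552]
orientation: [0.982, 0.188, 0.0, -0.0]
ft_force: [-0.2, -0.0, 0.3]
width: 0.001
gripper_force: 0.0
5.8 tester xyz [-0.1664  0.0002  0.0552] yaw 0.37922492238459654 F [-0.22  0.05  0.32]
t: 6.3
eef_pos: [0.4551, -0.1495, 0.0552]
orientation: [0.982, 0.189, -0.0, -0.0]
ft_force: [-1.5, -1.7, 0.4]
width: 0.003
gripper_force: 1.1
6.3 tester xyz [-0.164   0.0002  0.0552] yaw 0.3795969891169572 F [-1.98 -0.99  0.43]
```

```bash
for i in 1 2; do python3 -m jog '[0.01,0,0,0,0,0, 0.02,0,0,0,0,0, 0.02,0,0,0,0,0, 0.02,0,0,0,0,0]' >/dev/null; python3 st.py; done
```

```text
6.7 tester xyz [-0.1618  0.0002  0.0552] yaw 0.3796157222778618 F [-1.88 -0.52 -0.29]
7.1 tester xyz [-0.1598  0.0002  0.0552] yaw 0.3795821878664817 F [-1.68  0.74 -0.69]
```

```bash
for i in 1 2 3; do python3 -m jog '[0.01,0,0,0,0,0, 0.02,0,0,0,0,0, 0.02,0,0,0,0,0, 0.02,0,0,0,0,0]' >/dev/null; python3 st.py; done
python3 - <<'E'
from h import *
for n in("top",):
    p,d=capture(n);cv2.imwrite("pics/top1.png",cv2.resize(p[180:360,260:500,::-1],None,fx=3,fy=3))
    for a in spot_point(n,"push_face")[:2]:print(a["confidence"],a["uv"],atz(n,a["uv"],.044))
E
```

```text
7.5 tester xyz [-0.1596  0.0002  0.0552] yaw 0.380904021077045 F [-7.29 -1.93  2.24]
7.9 tester xyz [-0.1595  0.0003  0.0552] yaw 0.38224948003794534 F [-13.12  -3.38   6.  ]
8.3 tester xyz [-0.1595  0.0003  0.0553] yaw 0.3836777789774072 F [-19.62  -5.19   8.3 ]
0.71 [372.9, 309.8] [ 0.4719664  -0.13921999  0.044     ]
```

View pics/top1.png

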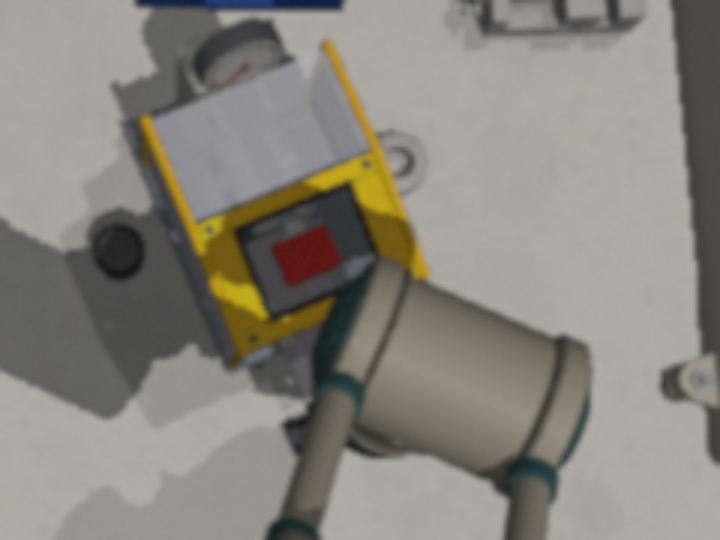

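The slide is at its stop: the advance stalled with about 20 N at the expected −150 mm plate position. The tester and surroundings look unchanged in the picture. I'll retreat, rise and go over the window.

```bash
python3 -m jog '[-0.2,0,0,0,0,0, -0.5,0,0,0,0,0, -0.6,0,-0.1,0,0,0, -0.6,0,-0.5,0,0,0, -0.6,0,-0.9,0,0,0, -0.6,0,-1,0,0,0]' >/dev/null
python3 -m jog '[0,0,-0.4,0,0,0, 0,0,-0.8,0,0,0, 0,0,-1,0,0,0]' >/dev/null
python3 -m jog '[0.3,0,-0.1,0,0,0, 0.7,0,-0.1,0,0,0, 1,0,-0.1,0,0,0, 1,0,-0.1,0,0,0,1,0,-0.1,0,0,0]' >/dev/null
python3 st.py; python3 look.py w3
```

```text
9.8 tester xyz [-0.1134  0.0005  0.2649] yaw 0.3810166260521999 F [-0.3   0.33 -0.53]
9.8 [ 0.50200144 -0.1304572   0.26491475] [ 9.81908023e-01  1.89358020e-01 -3.46325319e-04 -2.34983574e-04] [-0.40138242  0.2002431  -0.53050557] 0.0010243442347734188
pad 0.84 [315. 125.] z: [ 0.5622 -0.1064  0.142 ] depth: [ 0.5622 -0.1064  0.1431]
push_face 0.77 [315. 247.] z: [ 0.4645 -0.1454  0.044 ] depth: [ 0.4717 -0.1425  0.067 ]
tester 0.68 [318.  58.] z: [ 0.6112 -0.0896  0.    ] depth: [ 0.5932 -0.0953  0.1695]
```

View pics/w3.png

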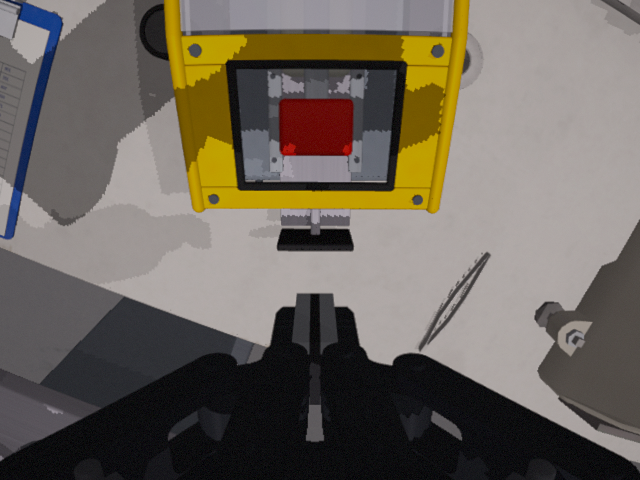

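The slide is in, with the plate at (315,240) close to the guard. The pad at (315,125) is centred in the window. I'll move over it, then down.

```bash
python3 -m jog '[0.3,0,0,0,0,0, 0.55,0,0,0,0,0, 0.64,0,0,0,0,0, 0.64,0,0,0,0,0,0.64,0,0,0,0,0]' >/dev/null; python3 st.py
python3 -m jog '[0,0,0.2,0,0,0, 0,0,0.4,0,0,0, 0,0,0.6,0,0,0, 0,0,0.75,0,0,0, 0,0,0.85,0,0,0, 0,0,0.9,0,0,0,0,0,0.9,0,0,0]' >/dev/null;  python3 st.py
```

```text
10.65 tester xyz [-5.090e-02  2.000e-04  2.651e-01] yaw 0.3796287445169154 F [-0.78  0.16 -0.4 ]
11.35 tester xyz [-5.050e-02  1.000e-04  1.751e-01] yaw 0.37926901833560667 F [-0.29  0.01  0.43]
```

```bash
python3 -m jog '[0,0,0.03,0,0,0, 0,0,0.06,0,0,0, 0,0,0.1,0,0,0, 0,0,0.1,0,0,0]' >/dev/null; python3 st.py
python3 -m jog '[0,0,0.03,0,0,0, 0,0,0.06,0,0,0, 0,0,0.08,0,0,0, 0,0,0.1,0,0,0,0,0,0.1,0,0,0]' >/dev/null;  python3 st.py
for i in 1 2; do python3 -m jog '[0,0,0.01,0,0,0, 0,0,0.02,0,0,0, 0,0,0.02,0,0,0]' >/dev/null;  python3 st.py; done
```

```text
11.75 tester xyz [-0.0496 -0.0002  0.1655] yaw 0.3797309072512567 F [-0.71 -0.57  2.26]
12.25 tester xyz [-0.0498 -0.0002  0.1558] yaw 0.37972015094991673 F [-1.38 -0.6   7.41]
12.55 tester xyz [-0.0497 -0.0002  0.154 ] yaw 0.3796764291548212 F [-1.5  -0.04  7.41]
12.85 tester xyz [-0.0496 -0.0002  0.1533] yaw 0.3798022182573496 F [-3.31  2.38 13.52]
```

```bash
python3 -m jog '[0,0,0.01,0,0,0, 0,0,0.02,0,0,0, 0,0,0.02,0,0,0]' >/dev/null;  python3 st.py
python3 -m jog '[0,0,0,0,0,0, 0,0,0,0,0,0, 0,0,0,0,0,0, 0,0,0,0,0,0]' >/dev/null;  python3 st.py
python3 - <<'E'
from h import *
p,d=capture("side");cv2.imwrite("pics/side1.png",cv2.resize(p[150:310,270:450,::-1],None,fx=3,fy=3))
E
```

```text
13.15 tester xyz [-0.0496 -0.0003  0.1529] yaw 0.3798866296009787 F [-5.92  2.6  20.73]
13.55 tester xyz [-0.0496 -0.0003  0.1529] yaw 0.37984742339294486 F [-5.03  3.02 21.83]
```

View pics/side1.png

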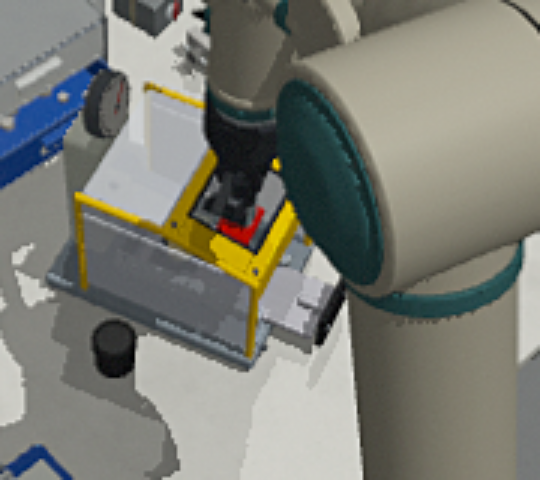

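The fingers are through the window on the red pad, clear of the frame, and the slide is in. The tips stand at 128 mm, which is the pad's stop, with about 22 N held.

```bash
python3 -c "
from bench import *
print(sign_off())"
```

```text
the job is handed in; nothing more can be done
None
```

I pushed the slide in to its stop, then pressed the lever pad to its stop through the window, and handed the job in at about 13.6 s with the lever still held down at about 22 N; I saw no sign of contact with the guard, the bush or anything around it.

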